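Set and lock the sliding fence of a board jig

TASK

On the grey jig, slide the slotted aluminium fence up to its red mark so that its front lip pushes the blue circuit board squarely home against the end stop's steel anvil and stays snug against it; push gently, the board is fragile. Then tighten the black clamp knob firmly clockwise, let go, and leave the fence still snug on the board and the other things on the desk undisturbed.

Things in the scene. Friction and masses are not known exactly. Their poses are not given: they have to be found in the camera images.
- jig: Grey base plate lying fixed on the desk, 110 (x) x 260 (y) x 12 mm high, a white scale along its -x edge. Origin at the centre of its underside; its y axis is the sliding direction (fence, board and stop follow each other along +y), z up. The knob's bolt and two guide screws stand on it at y = -68 mm.
- stop: End stop: a dark bracket, 80 (x) x 14 (y) x 12 mm, fixed on the jig, carrying a bright steel anvil bar on two brass rods. Origin: middle of the bracket's face toward the fence, at the base plate's top, axes as the jig's. The anvil is pre-set by hand and stiff: its front face stands 8 to 18 mm before the origin (-y), not measured. Its black side strip has a red line 50 mm before that face.
- board: Blue circuit board, 70 x 50 mm, bare board 2 mm thick (parts on it up to 8 mm high), 50 g, lying loose and flat on the base plate between fence and stop, 3 to 16 mm short of the stop's anvil and up to 3 degrees askew. Origin: centre of its underside; its x axis is its 50 mm side, which lies along the jig's y.
- fence: Slotted aluminium fence: plate 80 (x) x 134 (y) mm, 5 mm thick, a 10 mm high lip along its whole front edge, slots over the bolts. Slides only along the jig's y (+y to the board), 60 mm in all. Origin: middle of its front face at the base plate's top, axes as the jig's. Loose, it drags with 4 to 8 N and stays where left. Once the board is home the force climbs tens of N per mm.
- fence_edge (a point): Middle of the fence's front face, at the base plate's top (12 mm above the desk).
- fence_fin (a point): Grip point of the orange fin that stands on the fence, 12 mm thick (jig x), 24 mm long (jig y), top 60 mm above the desk; this point is on its centre line, 46 mm above the desk and 20 mm behind the fence's front face. The fence's plate below it is 18 mm above the desk.
- knob_grip (a point): Grip point of the black clamp knob on its vertical axis, 51 mm above the desk: a T-bar 44 mm long, 12 mm thick, 30 mm tall (top 61 mm above the desk) on a round hub 26 mm across whose top is 33 mm above the desk.
- knob (a joint): Angle of the clamp knob in rad, grows clockwise seen from above; at 0 the bar lies along the jig's x axis. It starts loose at 0 to 0.3, is firmly tight from 1.25 on and stops at 1.6. Turning takes up to about 0.2 N m, rising as the clamp tightens; it stays where it is left.
- multimeter: Bystander: black and orange multimeter, 140 x 70 x 43 mm, origin under its centre.
- glue_jar: Bystander: white jar with a black lid, 38 mm across, 50 mm high, origin under its centre.
- tester: Bystander: yellow component tester, 62 x 88 x 42 mm, origin under its centre.
- screwdriver: Bystander: small screwdriver with a blue handle, 144 mm long, lying on the desk at the front, origin under its centre.
Mind the look-alikes: they are no part of the job. Of the things shaped like the board, the blue one is meant.

How it is judged:
By the outcome, as a careful person would: the job done as asked, in the order asked, and still so for the second after the job is handed in, with the robot touching nothing.
It also fails if it takes over 72 s, if anything falls off the work surface, if the arm or the gripper's body presses on something with over 40 N, if the wrist force passes 120 N, or if a joint passes its speed limit or range.

ROBOT

A 6-joint arm with a two-finger parallel gripper is mounted at the origin on a cart in front of the work surface, level with it; the furniture and walls round the work are solid. World frame = base frame: x ahead of the robot, y to its left, z up, the work surface at z = 0. Lengths are in m, angles in degrees, forces in N, time in s.
With the tool pointing down it reaches from about 0.325 to 1 m from the base axis. Payload 5.1 kg.
Tool frame: the origin (TCP) lies midway between the tips of the shut fingers; the grasp point (between the pads) lies 19 mm behind it; z points along the fingers, y is the line along which they close (so a half turn about z gives the same grasp; the last joint's range is limited). The gripper opens to 85 mm and grips with 20 to 120 N. Pads are 22 mm wide; open, the fingers measure 114 mm over their backs; the gripper's body (76 mm by 85 mm) begins 54 mm behind the grasp point. The pads swing forward as they close: fully open they stand 13 mm farther back than shut.
Start: joints at [66.601, 7.093, 94.555, -0, 78.352, -4.733], TCP at [0.208, 0.616, 0.231] pointing down, gripper open.
Joint ranges: [-149.61, 149.61], [-58.7, 133.49], [1.44, 155.28], [-77.14, 257.14], [18.33, 153.61], [-166.67, 166.67]. Speed limits (degrees/s): [147.25, 147.25, 180, 180, 180, 180].

INTERFACE

Orientations are given as [roll, pitch, yaw] about the fixed x, y, z axes, in that order (R = Rz(yaw) Ry(pitch) Rx(roll)).
In Python, from plant import sense, get_image, job_done gives the robot as it stands. The module is installed in compiled form; this text tells all that it offers.
- The arm moves only by the tool move_arm, never from a script. Its argument "moves" is a list of rows, each a list of 7 numbers: the turn, a rotation vector about the tool's x, y, z in degrees, then the shift along the tool's x, y, z in mm, then the gripper's target within -1 to 1 (fully open at 1, half-way at 0, shut at -1). A call has 1 to 12 rows; each row is the pose to reach, as a shift and turn from the pose commanded when the call began, along the tool's axes at that moment; what a row does not reach only later rows make up. A row lasts 1/8 s, in which the tool goes at most 62.5 mm and 10.7 degrees, less where a joint would pass 70% of its speed; a pose out of reach is approached as far as the arm can. A call with a gripper value outside its range is refused whole. The fingers move at their own pace and stop on an object; the grip force is fixed at half the most. Time passes only in rows, so rows that repeat a pose let the fingers close. It gives the time, the measured TCP pose, the force, the opening and the grip force at its end, in the units of the state.
- sense(): the state, without advancing time (a new reading comes with each control period).
- get_image(name): name is "side" or "top"; returns a dict with "color" (384x512x3 uint8, red, green, blue), "camera_matrix" (3x3 intrinsics, pixels), "world_from_camera" (4x4, takes a point from camera to world coordinates). Camera axes: x right, y up, looking along -z (the intrinsics and any distortion apply to the point x, -y, -z); pixel columns grow to the right and rows downward; lengths in m; the calibration is good to about 2 mm. A picture is of the moment at which its call begins. There is no depth.
- job_done(): hands the job in; it is judged then, once.
The state is a dict: "time": time; "joint_pos": joint angles; "joint_velocities": joint speeds; "effort": joint torques, N m; "tool_pos": TCP position; "tcp_rot": TCP orientation; "ft_force": force on the tool from outside, world axes, zero at the start; "wrist_torque": the same for the moment, N m; "grip_width": opening from 0.0 (shut) to 1.0 (fully open); "gripper_force": force on a finger pad.
Only numpy, scipy, OpenCV 4.12 (cv2) and the standard library are available. Lean on these libraries where they do the work, as an engineer would, in place of code of your own. Each camera call takes 0.05 s, during which the arm holds its last target. There are 200 camera calls.

## Working session

There is one attempt and no reset: what is moved stays moved. The work goes in short steps, Python scripts to look and compute and a tool call to move; the robot and the scene stay as the last step left them, time stands still between calls to the robot, and variables do not carry over. Pictures are saved under pics/ and viewed, at most 10 in all, crops included, and the job is handed in when it is done.

Besides the shell and the picture viewer there is one more tool, called after ">>>" in YAML: its name, and indented under it one key for each argument. move_arm: Moves the arm, as the interface text tells. Its arguments: {"type":"object","properties":{"moves":{"type":"array","items":{"type":"array","items":{"type":"number"}}}},"required":["moves"]}

```bash
mkdir -p pics; cat > h.py <<'E'
import numpy as np, cv2
from plant import sense, get_image, job_done
def snap(n,f,crop=None,s=1):
    d=get_image(n); im=d["color"][...,::-1]
    np.savez(f"pics/{n}.npz",K=d["camera_matrix"],T=d["world_from_camera"],im=im)
    if crop: x0,y0,x1,y1=crop; im=im[y0:y1,x0:x1]
    cv2.imwrite(f"pics/{f}.png",cv2.resize(im,None,fx=s,fy=s,interpolation=cv2.INTER_CUBIC))
    return d
def ray(n,px,z):
    d=np.load(f"pics/{n}.npz"); K,T=d["K"],d["T"]
    v=np.linalg.inv(K)@[px[0],px[1],1]; w=T[:3,:3]@[v[0],-v[1],-v[2]]
    o=T[:3,3]; return o+w*(z-o[2])/w[2]
E
python3 - <<'E'
from h import *
for n in("top","side"):
    d=snap(n,n+"0",s=1.5); print(n,d["camera_matrix"].round(1).tolist(),d["world_from_camera"].round(3).tolist())
print(sense())
E
```

```text
top [[410.7, 0.0, 254.5], [0.0, 410.7, 193.3], [0.0, 0.0, 1.0]] [[0.078, 0.972, -0.222, 0.346], [-0.997, 0.074, -0.023, -0.142], [-0.006, 0.223, 0.975, 0.879], [0.0, 0.0, 0.0, 1.0]]
side [[499.3, 0.0, 265.0], [0.0, 499.3, 191.0], [0.0, 0.0, 1.0]] [[-1.0, -0.029, 0.008, 0.567], [0.023, -0.542, 0.84, 0.726], [-0.02, 0.84, 0.543, 0.615], [0.0, 0.0, 0.0, 1.0]]
{'time': 0.1, 'joint_pos': array([ 6.65991174e+01,  7.12868014e+00,  9.46267081e+01,  2.60065113e-03,
        7.83520090e+01, -4.73520710e+00]), 'joint_velocities': array([ 0.02716368, -0.10872808, -0.22821431,  0.05908488, -0.10884715,
       -0.03643676]), 'effort': array([ 5.17112294e-04, -4.24929714e+01, -3.66655433e+01, -1.36721433e-04,
        4.00147343e-03,  1.31159587e-05]), 'tool_pos': array([0.20785196, 0.61528559, 0.23018348]), 'tcp_rot': array([-1.79893180e+02, -1.14031438e-02,  1.61333786e+02]), 'ft_force': array([-0.84003682,  0.88598901, -0.80278025]), 'wrist_torque': array([ 0.00858452,  0.03461097, -0.04409775]), 'gripper_force': 0.0, 'grip_width': 1.00175875436867}
```

View pics/top0.png

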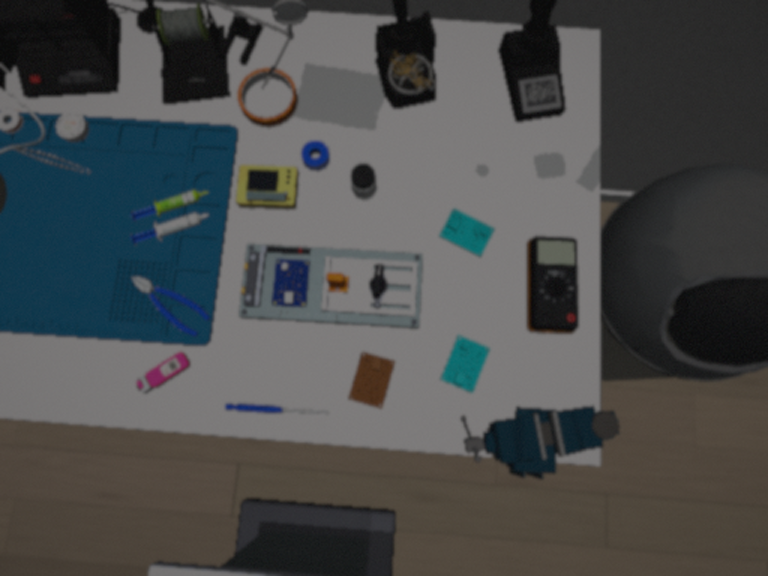

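View pics/side0.png

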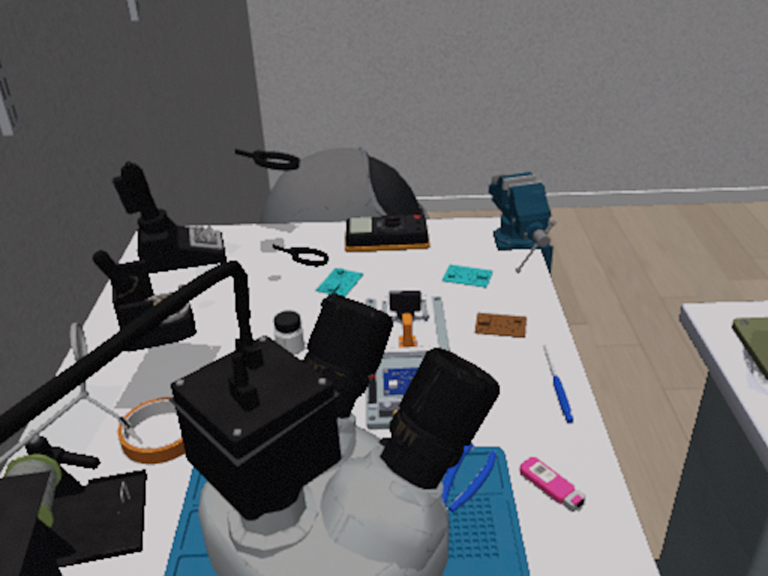

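```bash
python3 - <<'E'
from h import *
snap("top","top1",(154,155,290,225),5.8)
snap("side","side1",(235,185,310,290),5.5)
def proj(n,p):
    d=np.load(f"pics/{n}.npz");c=np.linalg.inv(d["T"])@[*p,1];q=d["K"]@[c[0],-c[1],-c[2]];return (q[:2]/q[2]).round(1)
print(proj("top",(0,0,0)),proj("side",(0.208,.616,.2)))
for px in [(0,120),(250,205),(600,30),(600,460),(540,295)]: print(px,ray("top",np.array(px)/1.5,0).round(3))
E
```

```text
[169.  466.9] [833.5 625.2]
(0, 120) [0.773 0.497 0.   ]
(250, 205) [0.663 0.088 0.   ]
(600, 30) [ 1.003 -0.439  0.   ]
(600, 460) [ 0.33  -0.439  0.   ]
(540, 295) [ 0.556 -0.352  0.   ]
```

View pics/top1.png

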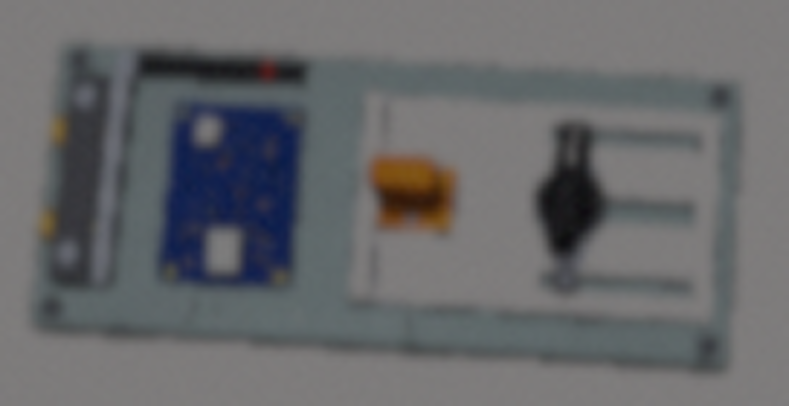

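View pics/side1.png

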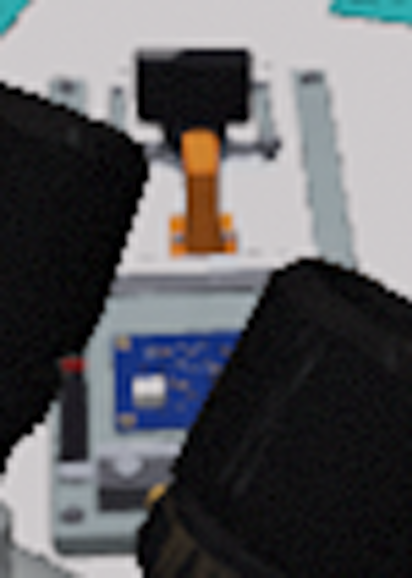

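```bash
cat >> h.py <<'E'
def T1(p,z): return ray("top",[(p[0]+.5)/5.8-.5+154,(p[1]+.5)/5.8-.5+155],z)
E
python3 - <<'E'
from h import *
c=[T1(p,.012)[:2] for p in[(63,45),(742,80),(727,370),(36,327)]]
c=np.array(c);print(c.round(4).tolist())
ey=((c[0]-c[1])+(c[3]-c[2]));ey/=np.linalg.norm(ey);yaw=np.degrees(np.arctan2(-ey[0],ey[1]));ex=np.array([ey[1],-ey[0]])
o=c.mean(0);print("jig",o,yaw,[np.linalg.norm(c[i]-c[(i+1)%4]) for i in range(4)])
J=lambda p,z:((T1(p,z)[:2]-o)@np.c_[ex,ey]*1000).round(1)
for n,p,z in[("redline",(268,70),.022),("anvT",(135,55),.022),("anvB",(108,285),.022),("fenT",(366,92),.022),("fenB",(350,300),.022),("finTopL",(372,165),.06),("finTopR",(440,172),.06),("finBotL",(378,190),.05),("knobtopU",(573,125),.061),("knobtopD",(566,250),.055),("hub",(570,205),.033),("bTL",(178,105),.014),("bTR",(303,112),.014),("bBR",(295,287),.014),("bBL",(163,280),.014)]:
    print(n,J(p,z),T1(p,z).round(4))
k=o+ey*-.068;print("knob world",k)
E
```

```text
[[0.5983, 0.0822], [0.6041, -0.1762], [0.4928, -0.1777], [0.4893, 0.0784]]
jig [ 0.54612453 -0.04828975] 1.0345675960720027 [np.float64(0.2584521085996671), np.float64(0.11127163158145911), np.float64(0.2561106508218677), np.float64(0.10909186677061995)]
redline [46.3 49.1] [0.5915 0.0016 0.022 ]
anvT [49.2 99.6] [0.5936 0.0521 0.022 ]
anvB [-39.1 100.5] [0.5052 0.0515 0.022 ]
fenT [39.9 11.7] [ 0.5858 -0.0359  0.022 ]
fenB [-39.5  11.2] [ 0.5065 -0.0378  0.022 ]
finTopL [2.5 2.9] [ 0.5485 -0.0453  0.06  ]
finTopR [  1.3 -21.4] [ 0.5478 -0.0696  0.06  ]
finBotL [-4.1  1.2] [ 0.542  -0.0472  0.05  ]
knobtopU [ 21.  -67.5] [ 0.5683 -0.1154  0.061 ]
knobtopD [-23.3 -67.6] [ 0.5241 -0.1163  0.055 ]
hub [ -1.6 -67.4] [ 0.5457 -0.1157  0.033 ]
bTL [32.9 83.1] [0.5776 0.0354 0.014 ]
bTR [32.9 35.7] [ 0.5784 -0.012   0.014 ]
bBR [-34.3  32.9] [ 0.5113 -0.016   0.014 ]
bBL [-34.5  82.1] [0.5102 0.0332 0.014 ]
knob world [ 0.54735231 -0.11627866]
```

>>> move_arm:
  moves:
    - [0, 0, 0, 0, 0, -20, 1]
    - [0, 0, 0, 0, 0, -40, 1]

```text
time: 0.45
tool_pos: [0.2082, 0.616, 0.2732]
tcp_rot: [179.9, 0.0, 161.3]
ft_force: [-0.3, -0.0, 0.1]
grip_width: 1.004
gripper_force: 0.0
```

>>> move_arm:
  moves:
    - [0, 0, 6.4, -24, -36.5, 0, 1]
    - [0, 0, 12.8, -48, -73, 0, 1]
    - [0, 0, 19.2, -72, -109.5, 0, 1]
    - [0, 0, 25.6, -96, -146, 0, 1]
    - [0, 0, 32, -120, -182.5, 0, 1]
    - [0, 0, 38.4, -144, -219, 0, 1]
    - [0, 0, 44.8, -168, -255.5, 0, 1]
    - [0, 0, 51.2, -192, -292, 0, 1]
    - [0, 0, 57.6, -216, -328.5, 0, 1]
    - [0, 0, 64, -240, -365, 0, 1]
    - [0, 0, 70.3, -265, -402, 0, 1]
    - [0, 0, 70.3, -265, -402, 0, 0]

```text
time: 1.95
tool_pos: [0.3315, 0.1483, 0.2736]
tcp_rot: [179.8, -0.0, 90.7]
ft_force: [-0.0, 0.5, -0.1]
grip_width: 0.819
gripper_force: 0.0
```

>>> move_arm:
  moves:
    - [0, 0, 0, -30, 30, 0, 0]
    - [0, 0, 0, -60, 60, 10, 0]
    - [0, 0, 0, -90, 90, 30, 0]
    - [0, 0, 0, -120, 120, 60, 0]
    - [0, 0, 0, -150, 150, 90, 0]
    - [0, 0, 0, -180, 180, 120, 0]
    - [0, 0, 0, -209, 211.5, 150, 0]
    - [0, 0, 0, -209, 211.5, 150, 0]

```text
time: 2.95
tool_pos: [0.546, -0.0551, 0.1187]
tcp_rot: [-179.7, -0.1, 91.0]
ft_force: [-1.1, -0.2, 0.1]
grip_width: 0.5
gripper_force: 0.0
```

```bash
python3 - <<'E'
from h import *
snap("side","side2",(215,165,335,265),6)
E
```

```text
(no output)
```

View pics/side2.png

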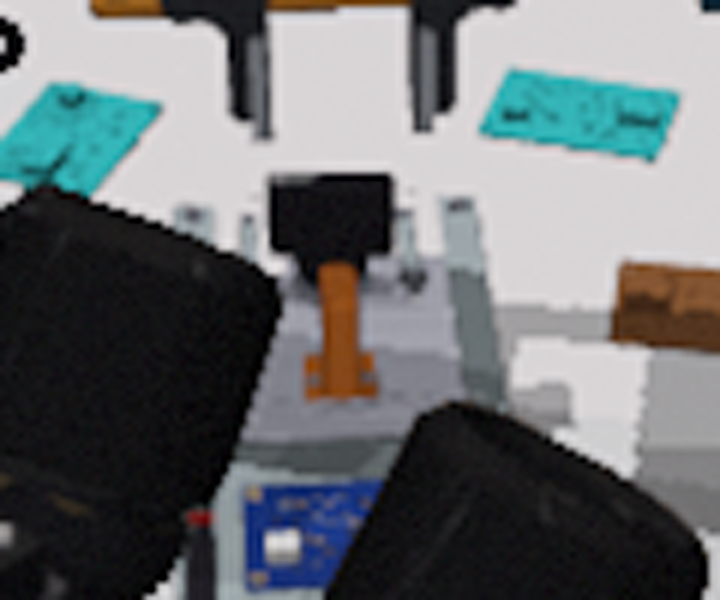

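>>> move_arm:
  moves:
    - [0, 0, 0, -1, 0, 25, 0]
    - [0, 0, 0, -2, 0, 50, 0]
    - [0, 0, 0, -2, 0, 75, 0]
    - [0, 0, 0, -2, 0, 89, 0]
    - [0, 0, 0, -2, 0, 90, 0]
    - [0, 0, 0, -2, 0, 90, 0]
    - [0, 0, 0, -2, 0, 90, -1]
    - [0, 0, 0, -2, 0, 90, -1]
    - [0, 0, 0, -2, 0, 90, -1]
    - [0, 0, 0, -2, 0, 90, -1]
    - [0, 0, 0, -2, 0, 90, -1]
    - [0, 0, 0, -2, 0, 90, -1]

```text
time: 4.5
tool_pos: [0.5479, -0.0572, 0.0327]
tcp_rot: [179.7, 0.0, 91.0]
ft_force: [5.9, 0.4, -0.9]
grip_width: 0.127
gripper_force: 60.9
```

>>> move_arm:
  moves:
    - [0, 0, 0, 0, 1, 0, -1]
    - [0, 0, 0, 2, 1.5, 0, -1]
    - [0, 0, 0, 4, 1.5, 0, -1]
    - [0, 0, 0, 6, 1.5, 0, -1]
    - [0, 0, 0, 8, 1.5, 0, -1]
    - [0, 0, 0, 10, 1.5, 0, -1]
    - [0, 0, 0, 12, 1.5, 0, -1]
    - [0, 0, 0, 14, 1.5, 0, -1]
    - [0, 0, 0, 16, 1.5, 0, -1]
    - [0, 0, 0, 18, 1.5, 0, -1]
    - [0, 0, 0, 20, 1.5, 0, -1]
    - [0, 0, 0, 20, 1.5, 0, -1]

```text
time: 6.0
tool_pos: [0.5477, -0.0383, 0.0326]
tcp_rot: [179.9, 0.1, 91.0]
ft_force: [-0.5, -3.5, 5.6]
grip_width: 0.127
gripper_force: 61.9
```

>>> move_arm:
  moves:
    - [0, 0, 0, 1, 0, 0, -1]
    - [0, 0, 0, 2, 0, 0, -1]
    - [0, 0, 0, 3, 0, 0, -1]
    - [0, 0, 0, 4, 0, 0, -1]
    - [0, 0, 0, 5, 0, 0, -1]
    - [0, 0, 0, 6, 0, 0, -1]
    - [0, 0, 0, 7, 0, 0, -1]
    - [0, 0, 0, 8, 0, 0, -1]
    - [0, 0, 0, 9, 0, 0, -1]
    - [0, 0, 0, 10, 0, 0, -1]
    - [0, 0, 0, 11, 0, 0, -1]
    - [0, 0, 0, 12, 0, 0, -1]

```text
time: 7.5
tool_pos: [0.5475, -0.0266, 0.0326]
tcp_rot: [179.9, 0.2, 91.0]
ft_force: [-0.3, -5.2, 6.2]
grip_width: 0.13
gripper_force: 61.9
```

>>> move_arm:
  moves:
    - [0, 0, 0, 0.5, 0, 0, -1]
    - [0, 0, 0, 1, 0, 0, -1]
    - [0, 0, 0, 1.5, 0, 0, -1]
    - [0, 0, 0, 2, 0, 0, -1]
    - [0, 0, 0, 2, 0, 0, -1]

```text
time: 8.12
tool_pos: [0.5474, -0.0245, 0.0326]
tcp_rot: [179.9, 0.2, 91.0]
ft_force: [-0.9, -6.0, 6.2]
grip_width: 0.128
gripper_force: 61.9
```

```bash
python3 - <<'E'
from h import *
snap("top","top3",(154,155,290,225),5.8)
E
```

```text
(no output)
```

View pics/top3.png

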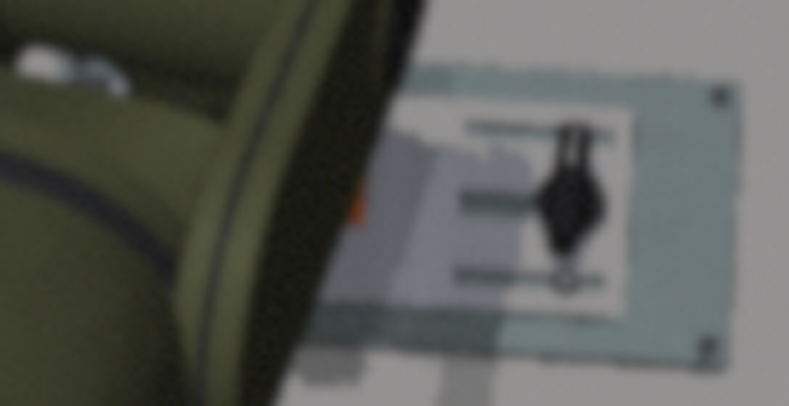

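>>> move_arm:
  moves:
    - [0, 0, 0, 0.4, 0, 0, -1]
    - [0, 0, 0, 0.8, 0, 0, -1]
    - [0, 0, 0, 1.2, 0, 0, -1]
    - [0, 0, 0, 1.5, 0, 0, -1]
    - [0, 0, 0, 1.5, 0, 0, -1]

```text
time: 8.8
tool_pos: [0.5474, -0.0231, 0.0326]
tcp_rot: [179.9, 0.2, 91.0]
ft_force: [-0.5, -6.3, 5.9]
grip_width: 0.132
gripper_force: 61.9
```

>>> move_arm:
  moves:
    - [0, 0, 0, 0.4, 0, 0, -1]
    - [0, 0, 0, 0.8, 0, 0, -1]
    - [0, 0, 0, 0.8, 0, 0, -1]

```text
time: 9.18
tool_pos: [0.5474, -0.0222, 0.0326]
tcp_rot: [179.9, 0.2, 91.0]
ft_force: [-0.9, -5.2, 5.5]
grip_width: 0.125
gripper_force: 61.9
```

>>> move_arm:
  moves:
    - [0, 0, 0, 0.3, 0, 0, -1]
    - [0, 0, 0, 0.6, 0, 0, -1]
    - [0, 0, 0, 0.6, 0, 0, -1]

```text
time: 9.55
tool_pos: [0.5474, -0.0216, 0.0326]
tcp_rot: [179.9, 0.2, 91.0]
ft_force: [0.1, -6.1, 6.6]
grip_width: 0.127
gripper_force: 61.9
```

>>> move_arm:
  moves:
    - [0, 0, 0, 0.3, 0, 0, -1]
    - [0, 0, 0, 0.6, 0, 0, -1]
    - [0, 0, 0, 0.6, 0, 0, -1]

```text
time: 9.93
tool_pos: [0.5474, -0.021, 0.0326]
tcp_rot: [179.9, 0.2, 91.0]
ft_force: [0.8, -5.6, 4.9]
grip_width: 0.126
gripper_force: 61.9
```

>>> move_arm:
  moves:
    - [0, 0, 0, 0.25, 0, 0, -1]
    - [0, 0, 0, 0.5, 0, 0, -1]
    - [0, 0, 0, 0.5, 0, 0, -1]

```text
time: 10.3
tool_pos: [0.5474, -0.0205, 0.0326]
tcp_rot: [179.9, 0.2, 91.0]
ft_force: [0.6, -5.2, 5.5]
grip_width: 0.129
gripper_force: 61.9
```

>>> move_arm:
  moves:
    - [0, 0, 0, 0.2, 0, 0, -1]
    - [0, 0, 0, 0.4, 0, 0, -1]
    - [0, 0, 0, 0.4, 0, 0, -1]

```text
time: 10.68
tool_pos: [0.5473, -0.0202, 0.0326]
tcp_rot: [179.9, 0.2, 91.0]
ft_force: [-0.3, -6.2, 5.6]
grip_width: 0.126
gripper_force: 61.9
```

>>> move_arm:
  moves:
    - [0, 0, 0, 0.2, 0, 0, -1]
    - [0, 0, 0, 0.4, 0, 0, -1]
    - [0, 0, 0, 0.4, 0, 0, -1]

```text
time: 11.05
tool_pos: [0.5474, -0.0198, 0.0326]
tcp_rot: [179.9, 0.2, 91.0]
ft_force: [-0.8, -5.8, 6.5]
grip_width: 0.13
gripper_force: 61.9
```

>>> move_arm:
  moves:
    - [0, 0, 0, 0.2, 0, 0, -1]
    - [0, 0, 0, 0.4, 0, 0, -1]
    - [0, 0, 0, 0.4, 0, 0, -1]

```text
time: 11.42
tool_pos: [0.5474, -0.0194, 0.0326]
tcp_rot: [179.9, 0.2, 91.0]
ft_force: [-0.3, -6.3, 5.7]
grip_width: 0.131
gripper_force: 61.9
```

>>> move_arm:
  moves:
    - [0, 0, 0, 0.2, 0, 0, -1]
    - [0, 0, 0, 0.4, 0, 0, -1]
    - [0, 0, 0, 0.4, 0, 0, -1]

```text
time: 11.8
tool_pos: [0.5474, -0.019, 0.0326]
tcp_rot: [179.9, 0.2, 91.0]
ft_force: [0.7, -6.2, 5.5]
grip_width: 0.131
gripper_force: 61.9
```

>>> move_arm:
  moves:
    - [0, 0, 0, 0.2, 0, 0, -1]
    - [0, 0, 0, 0.4, 0, 0, -1]
    - [0, 0, 0, 0.4, 0, 0, -1]

```text
time: 12.18
tool_pos: [0.5473, -0.0186, 0.0326]
tcp_rot: [179.9, 0.2, 91.0]
ft_force: [0.1, -6.1, 5.7]
grip_width: 0.13
gripper_force: 61.9
```

>>> move_arm:
  moves:
    - [0, 0, 0, 0.2, 0, 0, -1]
    - [0, 0, 0, 0.4, 0, 0, -1]
    - [0, 0, 0, 0.4, 0, 0, -1]

```text
time: 12.55
tool_pos: [0.5473, -0.0184, 0.0326]
tcp_rot: [179.9, 0.2, 91.0]
ft_force: [-0.5, -7.8, 5.8]
grip_width: 0.128
gripper_force: 61.9
```

>>> move_arm:
  moves:
    - [0, 0, 0, 0.2, 0, 0, -1]
    - [0, 0, 0, 0.4, 0, 0, -1]
    - [0, 0, 0, 0.4, 0, 0, -1]

```text
time: 12.92
tool_pos: [0.5473, -0.0184, 0.0326]
tcp_rot: [179.9, 0.2, 91.0]
ft_force: [-0.2, -9.3, 5.5]
grip_width: 0.13
gripper_force: 61.8
```

>>> move_arm:
  moves:
    - [0, 0, 0, 0.2, 0, 0, -1]
    - [0, 0, 0, 0.4, 0, 0, -1]
    - [0, 0, 0, 0.4, 0, 0, -1]

```text
time: 13.3
tool_pos: [0.5473, -0.0184, 0.0326]
tcp_rot: [179.9, 0.3, 91.0]
ft_force: [0.3, -10.8, 5.0]
grip_width: 0.131
gripper_force: 61.8
```

```bash
python3 - <<'E'
from h import *
snap("side","side3",(235,185,310,290),5.5)
E
```

```text
(no output)
```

View pics/side3.png

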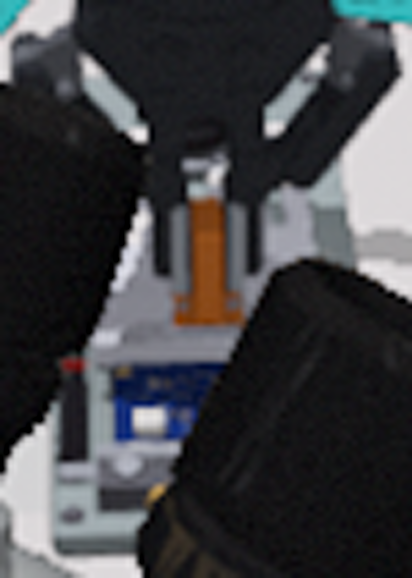

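>>> move_arm:
  moves:
    - [0, 0, 0, 0, 0, 0, 0]
    - [0, 0, 0, 0, 0, 0, 0]
    - [0, 0, 0, 0, 0, 0, 0]
    - [0, 0, 0, 0, 0, 0, 0]
    - [0, 0, 0, 0, 0, 0, 0]

```text
time: 13.98
tool_pos: [0.5464, -0.0156, 0.0312]
tcp_rot: [-180.0, -0.0, 91.0]
ft_force: [-0.1, 0.5, 0.7]
grip_width: 0.497
gripper_force: 0.0
```

>>> move_arm:
  moves:
    - [0, 0, 0, -1, 0, -15, 0]
    - [0, 0, 0, -1, 0, -40, 0]
    - [0, 0, 0, -1, 0, -70, 0]
    - [0, 0, -10, -13, 0, -90, 0]
    - [0, 0, -20, -26, 0, -90, 0]
    - [0, 0, -30, -39, 0, -90, 0]
    - [0, 0, -40, -52, 0, -90, 0]
    - [0, 0, -50, -65, 0, -90, 0]
    - [0, 0, -60, -78, 0, -90, 0]
    - [0, 0, -70, -91, 0, -90, 0]
    - [0, 0, -80, -100, 0.5, -90, 0]
    - [0, 0, -90, -100, 0.5, -90, 0]

```text
time: 15.48
tool_pos: [0.5492, -0.1166, 0.1227]
tcp_rot: [-180.0, 0.1, -178.7]
ft_force: [-0.5, -0.1, 0.3]
grip_width: 0.501
gripper_force: 0.0
```

```bash
python3 - <<'E'
from h import *
snap("side","side4",(235,150,335,290),4.2)
print(sense()["tool_pos"],sense()["tcp_rot"])
E
```

```text
[ 0.54917362 -0.11633403  0.12264311] [-1.79971697e+02  8.01603975e-02 -1.78477283e+02]
```

View pics/side4.png

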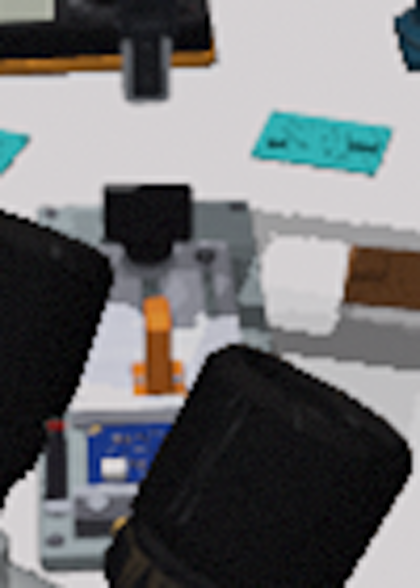

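>>> move_arm:
  moves:
    - [0, 0, 0, 0, 0, 25, 0]
    - [0, 0, 0, 0, 0, 50, 0]
    - [0, 0, 0, 0, 0, 70, 0]
    - [0, 0, 0, 0, 0, 80, 0]
    - [0, 0, 0, 0, 0, 85, 0]
    - [0, 0, 0, 0, 0, 85, 0]
    - [0, 0, 0, 0, 0, 85, -1]
    - [0, 0, 0, 0, 0, 85, -1]
    - [0, 0, 0, 0, 0, 85, -1]
    - [0, 0, 0, 0, 0, 85, -1]
    - [0, 0, 0, 0, 0, 85, -1]
    - [0, 0, 0, 0, 0, 85, -1]

```text
time: 17.02
tool_pos: [0.5496, -0.116, 0.0373]
tcp_rot: [-180.0, 0.1, -179.0]
ft_force: [-0.2, -0.2, 5.5]
grip_width: 0.128
gripper_force: 63.2
```

>>> move_arm:
  moves:
    - [0, 0, 4, 0, 0, 0, -1]
    - [0, 0, 8, 0, 0, 0, -1]
    - [0, 0, 12, 0, 0, 0, -1]
    - [0, 0, 16, 0, 0, 0, -1]
    - [0, 0, 20, 0, 0, 0, -1]
    - [0, 0, 24, 0, 0, 0, -1]
    - [0, 0, 28, 0, 0, 0, -1]
    - [0, 0, 32, 0, 0, 0, -1]
    - [0, 0, 36, 0, 0, 0, -1]
    - [0, 0, 40, 0, 0, 0, -1]
    - [0, 0, 44, 0, 0, 0, -1]
    - [0, 0, 44, 0, 0, 0, -1]

```text
time: 18.52
tool_pos: [0.5494, -0.1165, 0.0373]
tcp_rot: [-180.0, 0.1, 137.0]
ft_force: [-0.2, -1.3, 5.9]
grip_width: 0.123
gripper_force: 63.5
```

>>> move_arm:
  moves:
    - [0, 0, 4, 0, 0, 0, -1]
    - [0, 0, 8, 0, 0, 0, -1]
    - [0, 0, 12, 0, 0, 0, -1]
    - [0, 0, 16, 0, 0, 0, -1]
    - [0, 0, 20, 0, 0, 0, -1]
    - [0, 0, 24, 0, 0, 0, -1]
    - [0, 0, 28, 0, 0, 0, -1]
    - [0, 0, 32, 0, 0, 0, -1]
    - [0, 0, 36, 0, 0, 0, -1]
    - [0, 0, 38, 0, 0, 0, -1]
    - [0, 0, 40, 0, 0, 0, -1]
    - [0, 0, 40, 0, 0, 0, -1]

```text
time: 20.02
tool_pos: [0.549, -0.1167, 0.0373]
tcp_rot: [-180.0, 0.1, 97.0]
ft_force: [-2.3, -1.9, 7.0]
grip_width: 0.127
gripper_force: 63.7
```

```bash
python3 - <<'E'
from h import *
s=sense();print(s["tcp_rot"],s["wrist_torque"],s["joint_pos"])
E
```

```text
[-1.79989149e+02  1.03933846e-01  9.70433954e+01] [-0.49202826  0.41651827  0.01066087] [-17.4340864    7.57779224 114.19492855  -0.11659697  58.19414448
 -24.41604905]
```

>>> move_arm:
  moves:
    - [0, 0, 0, 0, 0, 0, 0]
    - [0, 0, 0, 0, 0, 0, 0]
    - [0, 0, 0, 0, 0, 0, 0]
    - [0, 0, 0, 0, 0, 0, 0]
    - [0, 0, 0, 0, 0, -25, 0]
    - [0, 0, 0, 0, 0, -60, 0]
    - [0, 0, 0, -20, 0, -110, 0]
    - [0, 0, 0, -60, 0, -160, 0]
    - [0, 0, 0, -110, 0, -190, 0]
    - [0, 0, 0, -160, 0, -200, 0]
    - [0, 0, 0, -200, 0, -200, 0]
    - [0, 0, 0, -200, 0, -200, 0]

```text
time: 21.52
tool_pos: [0.573, -0.3166, 0.236]
tcp_rot: [-180.0, -0.0, 96.8]
ft_force: [-1.2, 0.0, 0.1]
grip_width: 0.498
gripper_force: 0.0
```

```bash
python3 - <<'E'
from h import *
snap("top","top5",(154,155,290,225),5.8)
E
```

```text
(no output)
```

View pics/top5.png

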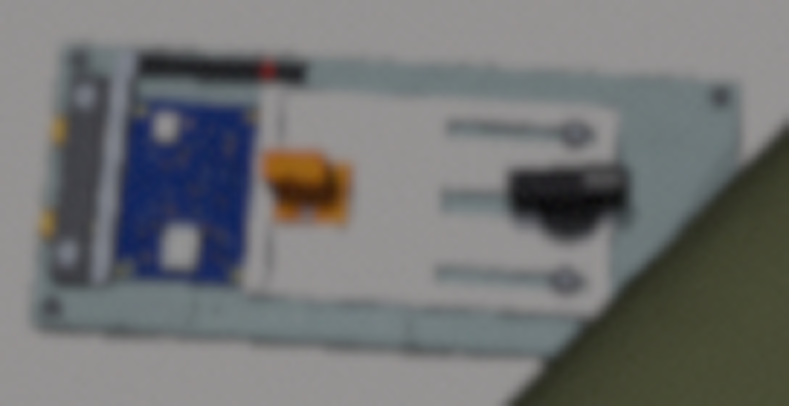

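The top view shows the fence lip at the red line (about 265,70) and the board square between lip and anvil. The knob bar lies nearly along the jig's y axis (about 570,185), so it is tight.

```bash
python3 -c "
from h import *
print(job_done())"
```

```text
the job is handed in; nothing more can be done
None
```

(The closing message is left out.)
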